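# Tape the free depth of the sloping bread shelf

### The arm

A 6-joint arm with a two-finger parallel gripper is mounted at the origin on the work surface. World frame = base frame: x ahead of the robot, y to its left, z up, the work surface at z = 0. Lengths are in m, angles in rad, forces in N, time in s.
With the tool pointing down it reaches from about 0.375 to 0.9 m from the base axis. Payload 3.1 kg.
Tool frame: the origin (TCP) lies at the very end of the fingers, on their centre line; the grasp point (between the pads) lies 19 mm behind it (manip.hold_point_z is the distance from the TCP to the grasp point, in m); y points along the fingers, z is the direction in which the jaws open and shut, and the axes are right-handed (so a half turn about y gives the same grasp; the last joint's range is limited). The gripper opens to 85 mm and grips with 20 to 120 N. Pads are 22 mm wide; open, the fingers measure 114 mm over their backs; the gripper's body (76 mm by 85 mm) begins 54 mm behind the grasp point. The pads swing forward as they close: fully open they stand 13 mm farther back than shut.
Start: joints at [-1.29, 0.527, 1.433, -0, 1.181, -0.178], TCP at [0.277, -0.56, 0.231] pointing down, gripper open.
Joint ranges: [-3.08, 3.08], [-0.75, 2.2], [0.22, 2.44], [-1.43, 4.57], [0, 2.65], [-2.85, 2.85]. Speed limits (rad/s): [2.79, 2.79, 3.14, 3.14, 3.14, 3.14].

### API

Orientations are given as a unit quaternion [x, y, z, w].
In Python, from station import manip, eyes, workorder gives the robot as it stands. The module is installed in compiled form; this text tells all that it offers.
- The arm moves only by the shell command python3 -m jog 'ROWS' [OPENING] [FORCE]. ROWS is JSON, a list of rows, each a list of 2 entries, a list of its own where there are three numbers: the shift along the tool's x, y, z in cm, then the turn about the tool's y in rad. A call has 1 to 20 rows; each row is the pose to reach, as a shift and turn from the pose commanded when the call began, along the tool's axes at that moment; what a row does not reach only later rows make up. A row lasts 1/12 s, in which the tool goes at most 41.7 mm and 7.16 degrees, less where a joint would pass 70% of its speed; a pose out of reach is approached as far as the arm can. A call with a gripper value outside its range is refused whole. OPENING is the finger opening in cm, from 0 to 8.54, set as the call begins (- or left out, the last holds). The fingers move at their own pace and stop on an object; FORCE is the grip in N (left out, the last holds). Time passes only in rows, so rows that repeat a pose let the fingers close. It gives the time, the measured TCP pose, the force and the opening at its end, in the units of the state.
- manip.sense(): the state, without advancing time (a new reading comes with each control period).
- eyes.snapshot(name): name is "side" or "top"; returns a dict with "frame" (384x512x3 uint8, red, green, blue), "vfov" (degrees; the focal length in pixels is half the picture's height over the tangent of half this angle, whatever the lens; pixels are square), "cx", "cy" (the principal point, pixels), "rvec" (rotation vector, rad) and "tvec" (3), from world to camera coordinates, as OpenCV has them. Camera axes: x right, y down, z forward; pixel columns grow to the right and rows downward; lengths in m; the calibration is good to about 2 mm. A picture is of the moment at which its call begins. There is no depth.
- workorder.sign_off(): hands the job in, once; it reports no verdict.
The state is a dict: "t": time; "q": joint angles; "qd": joint speeds; "tau": joint torques, N m; "tcp_pos": TCP position; "tool_rot": TCP orientation; "force": force on the tool from outside, world axes, zero at the start; "ft_torque": the same for the moment, N m; "finger_gap": opening from 0.0 (shut) to 1.0 (fully open).
Only numpy, scipy, OpenCV 4.12 (cv2) and the standard library are available. Lean on these libraries where they do the work, as an engineer would, in place of code of your own. Each camera call takes 0.05 s, during which the arm holds its last target. There are 200 camera calls.

### The job

Tape the free depth of the sloping bread shelf: pick up the tape measure from the counter, hook its end over the steel lip along the top edge of the sloping bread shelf, between the two loaves, and back the case straight down the slope against its spring until it stands flat on the shelf with its heel touching the wooden loaf stop. Then press the red lock fully down so that the blade stays drawn out, and leave the tape hooked there to be read. Do not shift the loaf stop, the loaves or the other things on the counter.

Things in the scene. Friction and masses are not known exactly. Their poses are not given: they have to be found in the camera images.
- shelf: Fixed plywood shelf, 390 mm wide, 270 mm down the slope, tilted 27 degrees, low side to the robot. Origin: on the outer (far) face of the steel lip along its top edge, mid-width, level with the shelf's floor. x points up the slope, y left across it, z square out of its floor. Lip: 4 mm thick (x -4 to 0 mm), 12 mm above the floor, full width, clear behind. Lane between the loaves: y -95 to 95 mm
- stop_face (a point): Middle of the upper face of the wooden loaf stop (the face that looks at the lip), 12.5 mm above the shelf's floor, axes as the shelf's. A batten across the shelf, 18 mm thick, 24 mm high, clamped by brass wing nuts 165 to 205 mm below the lip's outer face; it slips only at over 60 N
- tape_mid (a point): Middle of the tape measure's case, 36 mm above its flat sole, on which it starts standing. Orange and black, silver discs on the sides, red lock on top, about 0.42 kg. x points forward out of the mouth, y left, z up. Case 80 mm long (x), 40 mm thick (y, flat sides to grip), 73 mm high: nose 40 mm ahead, heel 40 mm behind. Yellow blade 25 mm wide, its underside 14.4 mm above the sole
- tape_heel (a point): Middle of the flat back face (heel) of the tape's case, 12 mm above the sole; same axes as the case
- tape_hook (a point): Inner face of the steel hook at the blade's end (22 mm wide, 2.5 mm thick), 7 mm above sole level; axes as the case's. The hook hangs down to 1.5 mm above sole level. With the blade fully in, this face is 12 mm ahead of the nose: the lip fits between nose and hook with the sole on the shelf's floor, and the blade passes 2.4 mm above the lip
- blade (a joint): How far the blade is drawn out, in m: 0 fully in, at most 0.15. A spring pulls it in with 2.3 N, rising to 2.7 N. With the blade drawn, hooked and unlocked, the case left standing on the shelf stays put by the grip of its rubber sole unless it is knocked
- lock (a joint): Travel of the red lock in m: 0 free, 0.006 fully down (locked). It goes straight down into the case, needs about 5 N, stays where it is left, and brakes the blade
- lock_top (a point): Middle of the top of the red lock, 26 mm long by 20 mm wide; 85 mm above the sole when free, 20 mm ahead of the middle of the case; same axes as the case
- loaf_left_mid (a point): Middle of the dark tin loaf on the left of the shelf's lane, 150 mm along the slope, 80 mm wide, 75 mm high, loose
- loaf_right_mid (a point): Middle of the like loaf on the right of the lane, loose
- honey_jar_mid (a point): Middle of an amber honey jar, 68 mm in diameter, 95 mm high, loose on the counter
- paper_cup_mid (a point): Middle of a yellow cup, 76 mm in diameter at the rim, 95 mm high, loose on the counter
- plate_mid (a point): Middle of a white plate of bread samples, 170 mm in diameter, 31 mm high, loose on the counter
Things that resemble listed ones, but are neither listed nor needed, are in the scene too. What is meant by the part that bears tape_mid is not blue, and is the larger of those in its own colour.

How it is judged:
By the outcome, as a careful person would: the job done as asked, in the order asked, and still so for the second after the job is handed in, with the robot touching nothing.
It also fails if it takes over 54 s, if anything falls off the work surface, if the arm or the gripper's body presses on something with over 40 N, if the wrist force passes 120 N, or if a joint passes its speed limit or range.

## Working session

There is one attempt and no reset: what is moved stays moved. The work goes in short steps, Python scripts to look and compute and a shell command to move; the robot and the scene stay as the last step left them, time stands still between calls to the robot, and variables do not carry over. Pictures are saved under pics/ and viewed, about 8 in all and at most 12, crops included, and the job is handed in when it is done.

```bash
mkdir -p pics; cat > h.py <<'E'
import numpy as np,cv2
from scipy.spatial.transform import Rotation as R
from station import manip,eyes,workorder
def snap(n,fn=None):
    s=eyes.snapshot(n); f=s["frame"].shape[0]/2/np.tan(np.radians(s["vfov"])/2)
    s["K"]=np.array([[f,0,s["cx"]],[0,f,s["cy"]],[0,0,1.]]); s["R"]=R.from_rotvec(np.ravel(s["rvec"])).as_matrix(); s["t"]=np.ravel(s["tvec"])
    s["C"]=-s["R"].T@s["t"]
    if fn: cv2.imwrite(fn,s["frame"][:,:,::-1])
    return s
def ray(s,p):
    d=s["R"].T@np.linalg.inv(s["K"])@[p[0],p[1],1]; return s["C"],d/np.linalg.norm(d)
def onz(s,p,z):
    c,d=ray(s,p); return c+d*(z-c[2])/d[2]
def tri(s1,p1,s2,p2):
    c1,d1=ray(s1,p1);c2,d2=ray(s2,p2)
    k=np.linalg.lstsq(np.c_[d1,-d2],c2-c1,rcond=None)[0]
    a=c1+k[0]*d1;b=c2+k[1]*d2; return (a+b)/2,np.linalg.norm(a-b)
def proj(s,X):
    X=np.atleast_2d(X); c=X@s["R"].T+s["t"]; q=c@s["K"].T; return q[:,:2]/q[:,2:]
E
python3 - <<'E'
from h import *
a=snap("top","pics/top0.png");b=snap("side","pics/side0.png")
for s in(a,b):print(s["C"],s["K"][0],s["R"][2])
x=manip.sense();print(x["tcp_pos"],x["tool_rot"],x["t"],x["finger_gap"], manip.hold_point_z, R.from_quat(x["tool_rot"]).as_matrix())
cv2.imwrite("pics/both0.png",cv2.resize(np.vstack([a["frame"],b["frame"]])[:,:,::-1],None,fx=.78,fy=.78))
E
```

```text
[0.35710907 0.00318477 1.4176905 ] [493.48849838   0.         252.96323831] [ 0.13790695  0.01825386 -0.99027697]
[0.11693422 0.55591377 0.85366655] [363.38803834   0.         253.70002072] [ 0.43147986 -0.53647265 -0.7252739 ]
[ 0.27719699 -0.55945169  0.23040071] [-0.16117397  0.68919721 -0.68780422  0.16110718] 0.1 0.999576259726697 0.0187 [[-8.96134854e-01 -5.40899677e-04  4.43781512e-01]
 [-4.43781698e-01  1.89662524e-03 -8.96132918e-01]
 [-3.56969210e-04 -9.99998055e-01 -1.93967336e-03]]
```

View pics/both0.png

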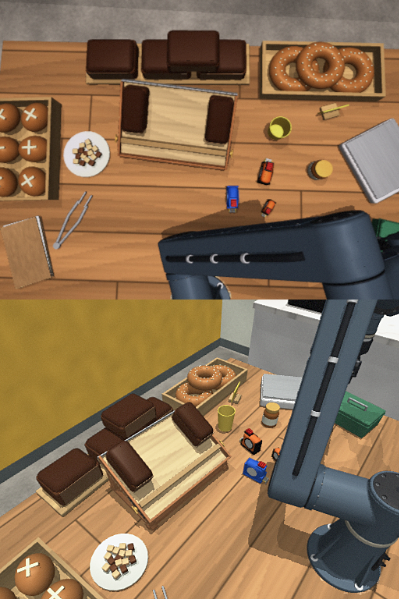

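Tape candidates in the top view: large orange at about (340,220), blue at (297,254), small orange at (345,265). By the description it is the large orange one. I'll check it in a close crop.

```bash
python3 - <<'E'
import cv2,numpy as np
a=cv2.imread("pics/top0.png")[95:285,145:365];b=cv2.imread("pics/side0.png")[120:250,270:390]
cv2.imwrite("pics/c1.png",cv2.resize(a,None,fx=3.1,fy=3.1,interpolation=cv2.INTER_CUBIC))
b=cv2.imread("pics/side0.png")[125:295,115:365]
cv2.imwrite("pics/c2.png",cv2.resize(b,None,fx=3.2,fy=3.2,interpolation=cv2.INTER_CUBIC))
E
```

```text
(no output)
```

View pics/c1.png

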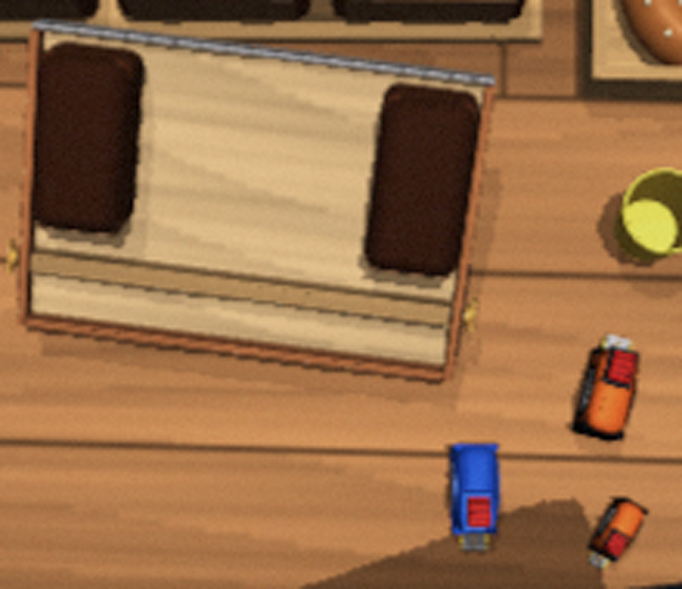

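View pics/c2.png

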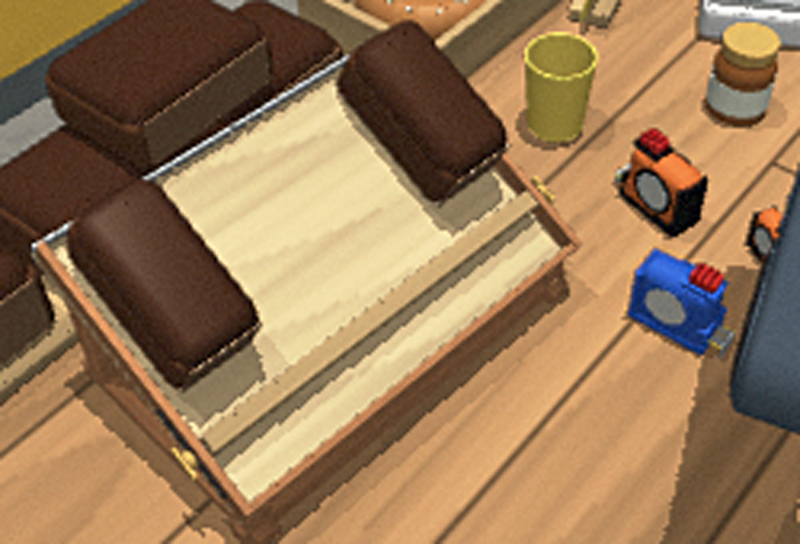

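```bash
python3 - <<'E'
from h import *
a=snap("top");b=snap("side")
T=lambda x,y:(145+x/3.1,95+y/3.1); S=lambda x,y:(115+x/3.2,125+y/3.2)
for n,p,q in[("lipL",(36,22),(38,245)),("frL",(24,324),(250,512)),("frR",(445,380),(577,243)),("stopL up",(33,252),(202,430)),("stopR up",(448,301),(530,192)),("lidnut R",(472,316),(543,190)),("loafL",(90,50),(150,185))]:
    print(n,*tri(a,T(*p),b,S(*q)))
def red(s,box):
    x0,y0,x1,y1=box;h=s["frame"].astype(int);m=(h[...,0]>110)&(h[...,1]<60)&(h[...,2]<70)
    k=np.zeros_like(m);k[y0:y1,x0:x1]=1;m&=k;y,x=np.nonzero(m);return np.array([x.mean(),y.mean()]),m.sum()
r1,n1=red(a,(325,200,355,240));r2,n2=red(b,(305,160,340,182));print(r1,n1,r2,n2)
print("lock",*tri(a,r1,b,r2)); print("lock z.083",onz(a,r1,.083))
# top-face outline of case (z~.073): front-left/right, heel edges
for p,z in[((605,347),.073),((637,350),.073),((575,430),.0),((607,440),.0),((617,340),.014)]:print(p,onz(a,T(*p),z))
# orange mask
h=a["frame"][:, :, :].astype(int);m=(h[...,0]>150)&(h[...,1]>60)&(h[...,1]<130)&(h[...,2]<60)
k=np.zeros_like(m);k[200:240,325:355]=1;y,x=np.nonzero(m&k);print(len(x),x.mean(),y.mean(),onz(a,(x.mean(),y.mean()),.07))
for p in [(36,22),(494,80)]:
  for z in (.16,.18,.2):print(z,onz(a,T(*p),z))
E
```

```text
lipL [0.7483087  0.28125883 0.18042294] 0.0055800162904092974
frL [0.50761966 0.30398942 0.06648754] 0.0008396701411770107
frR [ 0.46736171 -0.07158643  0.07216386] 0.0010637519507008552
stopL up [0.56620436 0.2906985  0.10559006] 0.001763900309433265
stopR up [ 0.52939561 -0.07378541  0.0984937 ] 0.011383753942275381
lidnut R [ 0.52231134 -0.09337292  0.08876492] 0.0018639790231726127
loafL [0.69830424 0.21606725 0.23164752] 0.0330495026630614
[344.02040816 214.8877551 ] 98 [319.36585366 169.31707317] 41
lock [ 0.47854599 -0.22039325  0.08272989] 0.00031244256268435106
lock z.083 [ 0.47837885 -0.22041183  0.083     ]
(605, 347) [ 0.50076877 -0.21150816  0.073     ]
(637, 350) [ 0.49888226 -0.23961082  0.073     ]
(575, 430) [ 0.43092251 -0.19591988  0.        ]
(607, 440) [ 0.42256507 -0.22537795  0.        ]
(617, 340) [ 0.51384334 -0.23190803  0.014     ]
163 341.06134969325154 225.41717791411043 [ 0.45059835 -0.21465274  0.07      ]
0.16 [0.75699233 0.28791969 0.16      ]
0.18 [0.75063332 0.28339179 0.18      ]
0.2 [0.74427431 0.27886389 0.2       ]
0.16 [ 0.7156678  -0.10307095  0.16      ]
0.18 [ 0.70996594 -0.10138126  0.18      ]
0.2 [ 0.70426408 -0.09969156  0.2       ]
```

The top crop shows the large orange tape at about (607,390) with its lock at (622,366). The blue tape (474,495) and the small orange one (617,530) are decoys. The lip runs from (36,22) to (494,80), and the stop's upper edge from (33,252) to (448,300). The side crop agrees: tape (660,185), left end of the lip (38,245).

The tool stays vertical, so the tape has to pivot in the grip. I'll grip high and slightly forward, so that it hangs close to 27° nose-up.

```bash
python3 -m jog '[[[-32.2,8,-22.2],0.668],[[-32.2,8,-22.2],0.668],[[-32.2,8,-22.2],0.668],[[-32.2,8,-22.2],0.668],[[-32.2,8,-22.2],0.668],[[-32.2,8,-22.2],0.668],[[-32.2,8,-22.2],0.668],[[-32.2,8,-22.2],0.668],[[-32.2,8,-22.2],0.668],[[-32.2,8,-22.2],0.668],[[-32.2,8,-22.2],0.668],[[-32.2,8,-22.2],0.668]]' 8.5 30
python3 - <<'E'
from h import *
a=snap("top");b=snap("side")
x=manip.sense();print(x["t"],x["tcp_pos"],R.from_quat(x["tool_rot"]).as_matrix().round(3))
f=lambda s,x0,y0:cv2.resize(s["frame"][y0:y0+120,x0:x0+120,::-1],None,fx=3.3,fy=3.3,interpolation=cv2.INTER_CUBIC)
cv2.imwrite("pics/d1.png",np.hstack([f(a,290,160),f(b,280,130)]))
E
```

```text
t: 1.2
tcp_pos: [0.4677, -0.2168, 0.151]
tool_rot: [0.072, 0.703, -0.703, -0.073]
force: [-0.5, -0.1, 0.6]
finger_gap: 0.997
1.3 [ 0.4675501  -0.21901404  0.15150527] [[-0.978  0.    -0.207]
 [ 0.207 -0.001 -0.978]
 [-0.001 -1.     0.001]]
```

View pics/d1.png

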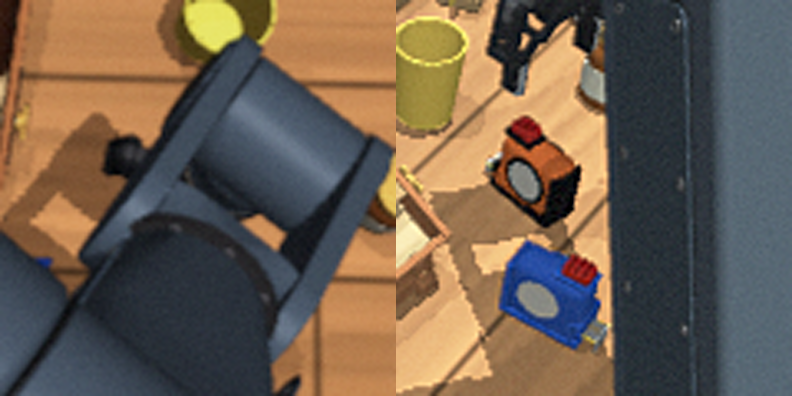

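The gripper is over the tape: in the side view the fingers are at (545,40) directly above the orange tape at (530,175), clear on all sides. I'll descend and grip.

```bash
python3 -m jog '[[[0,4,0],0],[[0,8,0],0],[[0,10.5,0],0],[[0,11.5,0],0],[[0,11.5,0],0]]' && python3 -m jog '[[[0,0,0],0],[[0,0,0],0],[[0,0,0],0],[[0,0,0],0],[[0,0,0],0],[[0,0,0],0]]' 3.0 30 && python3 -m jog '[[[0,-2,0],0],[[0,-5,0],0],[[0,-9,0],0],[[0,-12,0],0],[[0,-12,0],0]]'
python3 - <<'E'
from h import *
b=snap("side");x=manip.sense();print(x["tcp_pos"])
cv2.imwrite("pics/d2.png",cv2.resize(b["frame"][90:230,250:390,::-1],None,fx=3.6,fy=3.6,interpolation=cv2.INTER_CUBIC))
E
```

```text
t: 1.72
tcp_pos: [0.4659, -0.2189, 0.0344]
tool_rot: [0.073, 0.704, -0.702, -0.076]
force: [-0.2, -0.2, -0.1]
finger_gap: 0.996
t: 2.22
tcp_pos: [0.4687, -0.2196, 0.0379]
tool_rot: [-0.075, -0.702, 0.704, 0.072]
force: [-1.9, -1.4, 7.4]
finger_gap: 0.471
t: 2.63
tcp_pos: [0.4703, -0.2198, 0.1617]
tool_rot: [-0.077, -0.701, 0.705, 0.07]
force: [1.0, -0.8, -4.2]
finger_gap: 0.465
[ 0.46896038 -0.21893115  0.15907396]
```

View pics/d2.png

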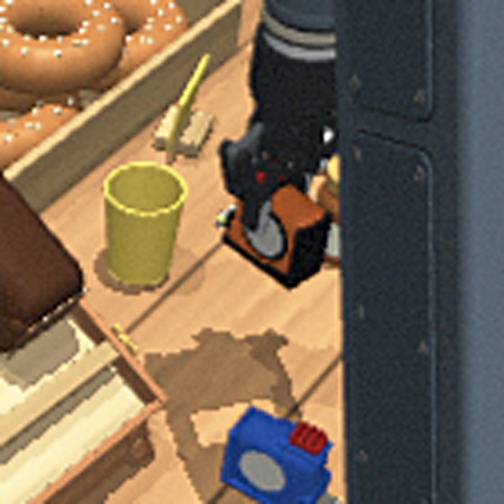

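The tape is held about level, at (270,235) in the crop. Next I'll rise, cross to over the lane and line up with the shelf's yaw (-6°).

```bash
python3 -m jog '[[[0,-4,0],0],[[0,-8,0],0],[[-0.6,-12,-2],0],[[-1.7,-15,-5.5],0],[[-2.8,-15,-9],0],[[-3.9,-15,-12.5],0],[[-5,-15,-16],0],[[-6,-15,-19.5],-0.03],[[-7.1,-15,-23],-0.06],[[-8.2,-15,-26.5],-0.09],[[-9.3,-15,-30],-0.105],[[-10.2,-15,-33],-0.105],[[-10.7,-15,-34.8],-0.105],[[-10.7,-15,-34.8],-0.105],[[-10.7,-15,-34.8],-0.105]]' 
python3 - <<'E'
from h import *
a=snap("top","pics/t3.png");b=snap("side","pics/s3.png");x=manip.sense();print(x["t"],x["tcp_pos"],x["force"],R.from_quat(x["tool_rot"]).as_matrix().round(3))
f=lambda s,x0,y0,w:cv2.resize(s["frame"][y0:y0+200,x0:x0+w,::-1],None,fx=2,fy=2,interpolation=cv2.INTER_CUBIC)
cv2.imwrite("pics/d3.png",np.hstack([f(a,140,60,170),f(b,110,100,220)]))
E
```

```text
t: 3.93
tcp_pos: [0.6424, 0.1014, 0.3025]
tool_rot: [-0.033, -0.706, 0.706, 0.038]
force: [-0.6, 0.0, -5.0]
finger_gap: 0.464
4.0333 [0.64247441 0.09961812 0.30375003] [ 0.67409604  0.28450221 -5.16309489] [[-0.995 -0.005 -0.103]
 [ 0.103 -0.001 -0.995]
 [ 0.005 -1.     0.001]]
```

View pics/d3.png

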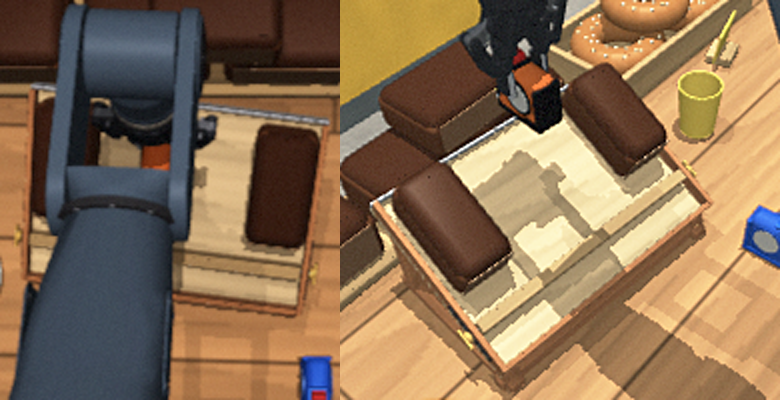

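In the crop the tape hangs over the lane at (535,95) in the side view, between the two loaves, with the nose up-slope. I'll lower until the hook and nose meet the floor, so that the slope turns the case.

```bash
python3 -m jog '[[[0,4,0],0],[[0,8,0],0],[[0,10.5,0],0],[[0,11,0],0]]' 3 20; python3 -m jog '[[[0,0.5,0],0],[[0,1,0],0],[[0,1,0],0]]';python3 -m jog '[[[0,0.5,0],0],[[0,0.5,0],0]]';python3 -m jog '[[[0,0.5,0],0],[[0,0.5,0],0]]';python3 -m jog '[[[0,0.4,0],0],[[0,0.4,0],0]]'
```

```text
t: 4.37
tcp_pos: [0.6388, 0.0986, 0.1898]
tool_rot: [-0.032, -0.706, 0.706, 0.042]
force: [-1.9, 0.2, -6.4]
finger_gap: 0.463
t: 4.62
tcp_pos: [0.6444, 0.0992, 0.1884]
tool_rot: [-0.037, -0.706, 0.707, 0.036]
force: [-0.7, -0.7, -3.3]
finger_gap: 0.466
t: 4.78
tcp_pos: [0.6431, 0.0993, 0.1854]
tool_rot: [-0.036, -0.706, 0.707, 0.037]
force: [-10.2, -2.6, 9.2]
finger_gap: 0.465
t: 4.95
tcp_pos: [0.6411, 0.0995, 0.1813]
tool_rot: [-0.035, -0.705, 0.707, 0.038]
force: [-15.7, -2.6, 16.0]
finger_gap: 0.46
t: 5.12
tcp_pos: [0.6395, 0.0996, 0.1776]
tool_rot: [-0.034, -0.705, 0.707, 0.039]
force: [-19.0, -2.3, 19.2]
finger_gap: 0.466
```

```bash
python3 - <<'E'
from h import *
b=snap("side","pics/s4.png");x=manip.sense();print(x["tcp_pos"],x["force"],x["ft_torque"])
cv2.imwrite("pics/d4.png",cv2.resize(b["frame"][110:230,150:300,::-1],None,fx=4.4,fy=4.4,interpolation=cv2.INTER_CUBIC))
E
```

```text
[0.63955534 0.09962186 0.17765893] [-18.42461005  -3.09388177  18.19057097] [-0.61298305  2.43793233 -0.28618462]
```

View pics/d4.png

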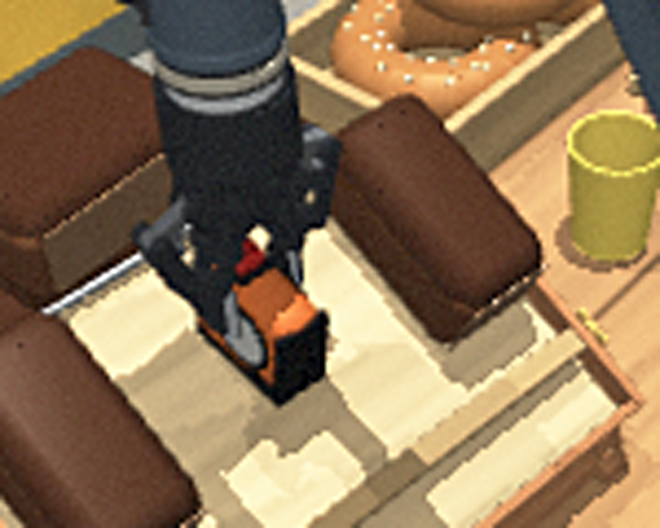

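The case seems partly turned (heel at (300,385) in the crop). The friction line passes near the grip, so I'll drag down-slope while pressing to bring the nose up.

```bash
python3 -m jog '[[[0.5,0.3,0],0],[[0.5,0.3,0],0],[[1,0.6,0],0],[[1,0.6,0],0]]';python3 -m jog '[[[0.5,0.4,0],0],[[0.5,0.4,0],0],[[1,0.8,0],0],[[1,0.8,0],0]]'
python3 - <<'E'
from h import *
b=snap("side","pics/s5.png");x=manip.sense();print(x["tcp_pos"],x["force"],x["ft_torque"])
cv2.imwrite("pics/d5.png",cv2.resize(b["frame"][140:230,170:260,::-1],None,fx=6,fy=6,interpolation=cv2.INTER_CUBIC))
E
```

```text
t: 5.5
tcp_pos: [0.6345, 0.1003, 0.1708]
tool_rot: [-0.038, -0.706, 0.707, 0.035]
force: [-8.2, -2.0, 8.4]
finger_gap: 0.463
t: 5.83
tcp_pos: [0.6266, 0.1018, 0.1612]
tool_rot: [-0.039, -0.706, 0.706, 0.034]
force: [-1.3, -1.5, 4.3]
finger_gap: 0.466
[0.62646903 0.10179775 0.16102461] [-2.20113278 -2.58653583  5.81179258] [-0.46851044 -0.08568438 -0.12117384]
```

View pics/d5.png

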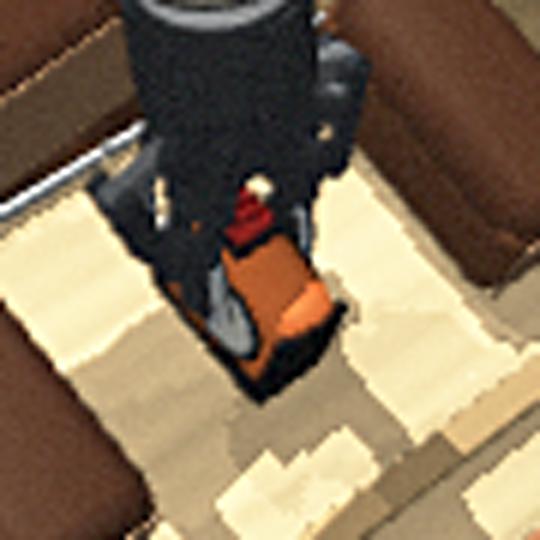

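The case now looks flat: its bottom edge (165,285)–(262,403) is parallel to the loaf's edge, and the force fell to about the slope normal. I'll seat it a little more, then locate the lip's outer edge along the slope.

```bash
python3 -m jog '[[[0,0.3,0],0],[[0.0,0.5,0],0],[[0,0.5,0],0]]' 3 45
python3 - <<'E'
from h import *
a=snap("top");x=manip.sense();P=np.array(x["tcp_pos"]);print(P,x["force"],x["ft_torque"])
im=cv2.imread("pics/top0.png").astype(int)
pts=[]
for c in list(range(196,268,6)):
    l=102.1+(c-156.6)*(120.8-102.1)/(304.4-156.6);r=np.arange(int(l)-6,int(l)+7)
    col=im[r,c]; g=(col[:,0]-col[:,2]); 
    k=r[g>-5]; pts.append((c,k.min() if len(k) else -1,k.max() if len(k) else -1))
print(pts)
yw=np.radians(-6);th=np.radians(27)
u=np.array([np.cos(th)*np.cos(yw),np.cos(th)*np.sin(yw),np.sin(th)]);n=np.array([-np.sin(th)*np.cos(yw),-np.sin(th)*np.sin(yw),np.cos(th)]);v=np.cross(n,u)
F=P-.038*n
for c,r0,r1 in pts:
    if r0<0: continue
    C,d=ray(a,(c,r0-.5));o=F+.012*n;X=C+d*((o-C)@n)/(d@n);print(c,"outer u",((X-F)@u*1e3).round(1),"v",((X-F)@v*1e3).round(1))
for nm,p in [("L",(156.6,102.1)),("R",(304.4,120.8)),("stopL",(155.6,176.3)),("stopR",(289.5,191.8)),("loafLright",(145+130/3.1,95+200/3.1)),("loafRleft",(145+372/3.1,95+200/3.1))]:
    C,d=ray(a,p);h={"L":.012,"R":.012}.get(nm,.024 if nm[0]=="s" else .04);X=C+d*((F+h*n-C)@n)/(d@n);print(nm,((X-F)@u*1e3).round(1),((X-F)@v*1e3).round(1))
E
```

```text
t: 6.13
tcp_pos: [0.6251, 0.1019, 0.1587]
tool_rot: [-0.038, -0.706, 0.706, 0.035]
force: [-9.0, -2.7, 23.2]
finger_gap: 0.468
[0.6251387  0.10183208 0.15868923] [-9.05947675 -2.89518223 22.06952689] [-0.29954177  1.22257841 -0.02657925]
[(196, np.int64(107), np.int64(107)), (202, np.int64(108), np.int64(108)), (208, np.int64(108), np.int64(109)), (214, np.int64(109), np.int64(109)), (220, np.int64(110), np.int64(110)), (226, np.int64(111), np.int64(111)), (232, np.int64(111), np.int64(112)), (238, np.int64(112), np.int64(113)), (244, np.int64(113), np.int64(113)), (250, np.int64(114), np.int64(114)), (256, np.int64(114), np.int64(115)), (262, np.int64(115), np.int64(115))]
196 outer u 106.0 v 89.4
202 outer u 105.4 v 73.6
208 outer u 107.3 v 58.0
214 outer u 106.7 v 42.3
220 outer u 106.1 v 26.5
226 outer u 105.4 v 10.8
232 outer u 107.4 v -4.7
238 outer u 106.8 v -20.4
244 outer u 106.1 v -36.1
250 outer u 105.5 v -51.8
256 outer u 107.4 v -67.2
262 outer u 106.8 v -82.9
L 104.5 192.9
R 104.4 -193.2
stopL -94.1 182.9
stopR -88.3 -181.1
loafLright -30.8 98.1
loafRleft -3.6 -105.5
```

The case is flat on the slope: firm 23 N response, yaw -6° confirmed, lane centre within a few mm. The lip's outer edge is 107 mm up-slope of the TCP foot and the hook about 52 mm, so about 55 mm to go. I'll lift off square to the floor and move part of the way.

```bash
python3 -m jog '[[[0.7,-1.3,0],0],[[1.36,-2.7,0],0],[[0,-3.4,0],0],[[-1.5,-4.1,0],0],[[-2.2,-4.5,0],0],[[-2.2,-4.5,0],0],[[-2.2,-4.5,0],0]]'
cat >> h.py <<'E'
yw=np.radians(-6);th=np.radians(27)
u=np.array([np.cos(th)*np.cos(yw),np.cos(th)*np.sin(yw),np.sin(th)]);n=np.array([-np.sin(th)*np.cos(yw),-np.sin(th)*np.sin(yw),np.cos(th)]);v=np.cross(n,u)
P0=np.array([0.6251387,0.10183208,0.15868923]); F=P0-.038*n; O=F+.107*u  # lip origin
def uvn(p,o=P0): d=np.array(p)-o; return (np.array([d@u,d@v,d@n])*1e3).round(1)
E
python3 - <<'E'
from h import *
b=snap("side","pics/s6.png");x=manip.sense();print(x["t"],x["tcp_pos"],uvn(x["tcp_pos"]),x["force"])
cv2.imwrite("pics/d6.png",cv2.resize(b["frame"][110:220,150:270,::-1],None,fx=5.4,fy=5.4,interpolation=cv2.INTER_CUBIC))
E
```

```text
t: 6.77
tcp_pos: [0.6454, 0.1002, 0.1975]
tool_rot: [0.036, 0.706, -0.706, -0.037]
force: [-0.3, -0.0, -5.0]
finger_gap: 0.466
6.8167 [0.64452123 0.10024185 0.19702598] [34.7  0.4 25.3] [-0.15843775  0.28841244 -4.58314443]
```

View pics/d6.png

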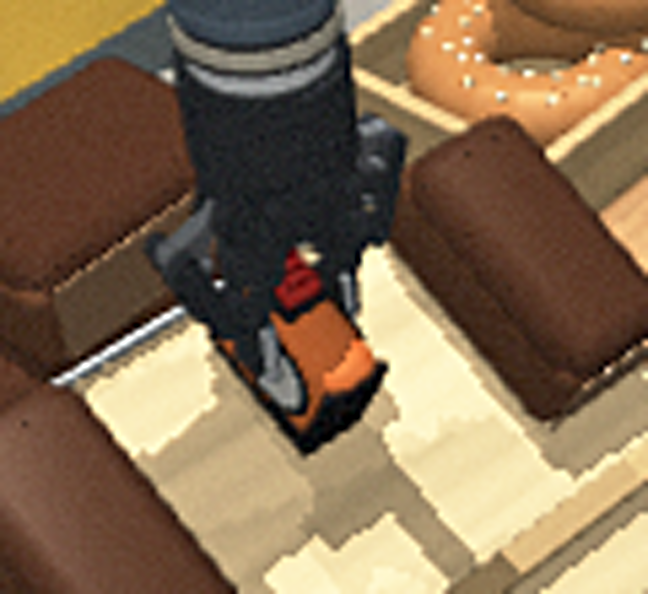

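```bash
python3 - <<'E'
from h import *
b=snap("side")
def at(p,h):
    C,d=ray(b,p);o=F+h*n;X=C+d*((o-C)@n)/(d@n);return uvn(X,F)
print("s6 heel corner",at((206.9,193.7),.0253),"tcp u 34.7")
print("s5 heel corner",at((213.7,207.2),.0),"tcp",uvn([0.62646903,0.10179775,0.16102461]))
# heel right corner s5 (345,300) top edge?, s6 hidden
# lip check in side view, top edge outer: pixels from d6 (60,380),(180,310)
for p in[(60,378),(180,308)]:print("lip",at((150+p[0]/5.4,110+p[1]/5.4),.012))
# stop upper edge d6 (500,555),(648,462)
for p in[(500,553),(640,462)]:print("stop",at((150+p[0]/5.4,110+p[1]/5.4),.024))
E
```

```text
s6 heel corner [ 0.1 13.5 25.3] tcp u 34.7
s5 heel corner [-36.4  12.   -0. ] tcp [2.2 0.1 1.5]
lip [101.9  85.1  12. ]
lip [100.9  12.4  12. ]
stop [-97.6 -34.1  24. ]
stop [-103.7 -131.2   24. ]
```

```bash
python3 -m jog '[[[-0.9,-0.45,0],0],[[-1.8,-0.9,0],0],[[-1.8,-0.9,0],0],[[-2.25,0,0],0],[[-2.25,0,0],0],[[-2.25,0,0],0]]'
python3 -c "
from h import *
x=manip.sense();print(uvn(x['tcp_pos']),x['force'])"
python3 -m jog '[[[-0.23,0.45,0],0],[[-0.23,0.45,0],0],[[-0.23,0.45,0],0]]'
python3 -c "
from h import *
x=manip.sense();print(uvn(x['tcp_pos']),x['force'])"
```

```text
t: 7.37
tcp_pos: [0.6666, 0.0978, 0.1963]
tool_rot: [-0.035, -0.706, 0.706, 0.038]
force: [-0.0, -0.7, -4.5]
finger_gap: 0.461
[54.2  0.3 14.6] [-0.01651213 -0.71467432 -4.52128619]
t: 7.62
tcp_pos: [0.6703, 0.0974, 0.1932]
tool_rot: [-0.036, -0.706, 0.706, 0.037]
force: [-0.2, 0.7, -3.9]
finger_gap: 0.462
[56.1  0.3 10.2] [-0.24808197  0.7290156  -3.86145318]
```

```bash
for i in 1 2; do python3 -m jog '[[[-0.14,0.27,0],0],[[-0.14,0.27,0],0],[[-0.14,0.27,0],0]]'
python3 -c "
from h import *
x=manip.sense();print(uvn(x['tcp_pos']),x['force'],x['ft_torque'])"; done
```

```text
t: 7.87
tcp_pos: [0.6721, 0.0972, 0.191]
tool_rot: [0.036, 0.706, -0.706, -0.037]
force: [-0.6, -0.3, -4.0]
finger_gap: 0.458
[56.7  0.3  7.4] [-0.56790639 -0.33316739 -4.02601904] [ 0.00080598  0.01577753 -0.05935079]
t: 8.12
tcp_pos: [0.6735, 0.0971, 0.1882]
tool_rot: [-0.036, -0.706, 0.706, 0.036]
force: [-0.8, -0.4, -4.5]
finger_gap: 0.464
[56.8  0.3  4.3] [-0.8175003  -0.3609902  -4.49675102] [-0.01213946  0.03311363  0.02468258]
```

No contact down to 4 mm, so the hook is either over the lip or still short of it. Test: back off 20 mm down-slope and watch for the spring force.

```bash
python3 -m jog '[[[0.9,0.45,0],0],[[1.78,0.91,0],0],[[1.78,0.91,0],0],[[1.78,0.91,0],0]]'
python3 - <<'E'
from h import *
for i in range(3):
    x=manip.sense();b=snap("side","pics/s7.png");print(uvn(x['tcp_pos']),np.array([x['force']@w for w in(u,v,n)]).round(2))
cv2.imwrite("pics/d7.png",cv2.resize(b["frame"][120:220,160:270,::-1],None,fx=5.8,fy=5.8,interpolation=cv2.INTER_CUBIC))
E
```

```text
t: 8.45
tcp_pos: [0.6568, 0.0988, 0.1798]
tool_rot: [-0.037, -0.706, 0.706, 0.036]
force: [2.2, -0.3, -5.3]
finger_gap: 0.462
[37.9  0.3  4.4] [-0.44 -0.11 -5.69]
[38.7  0.3  4.3] [ 0.02  0.64 -4.66]
[39.   0.3  4.3] [ 1.34 -0.45 -5.04]
```

View pics/d7.png

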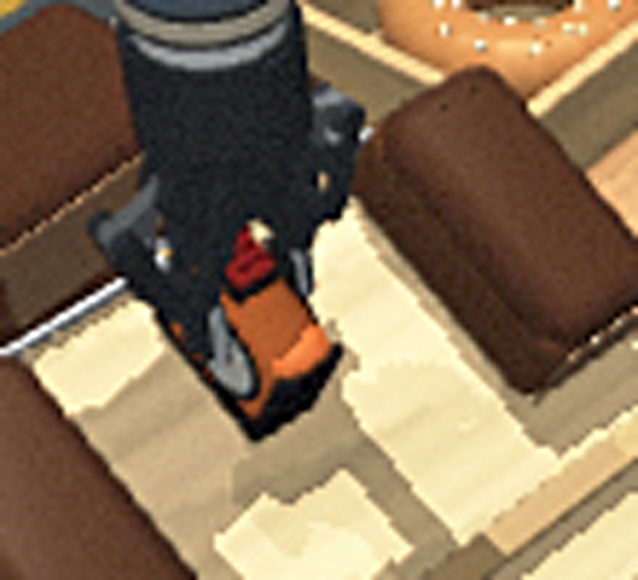

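The world-x force went from about -0.5 N to about +2.3 N, so the spring is probably engaged; in this view the blade is hidden behind the finger. I'll draw the case down to short of the stop, then check.

```bash
python3 -m jog '[[[1.5,0.77,0],0],[[3,1.53,0],0],[[4.5,2.3,0],0],[[6,3.06,0],0],[[7,3.57,0],0],[[7.5,3.83,0],0],[[7.5,3.83,0],0],[[7.5,3.83,0],0]]'
python3 - <<'E'
from h import *
f=[]
for i in range(3):
    x=manip.sense();b=snap("side","pics/s8.png");f.append(x['force'])
print(uvn(x['tcp_pos']),np.mean(f,0))
cv2.imwrite("pics/d8.png",cv2.resize(b["frame"][130:250,150:280,::-1],None,fx=5,fy=5,interpolation=cv2.INTER_CUBIC))
E
```

```text
t: 9.27
tcp_pos: [0.5827, 0.1066, 0.1417]
tool_rot: [0.037, 0.706, -0.706, -0.036]
force: [3.2, -0.6, -3.6]
finger_gap: 0.463
[-45.2   0.3   4.1] [ 3.28144369 -0.14584993 -4.49195107]
```

View pics/d8.png

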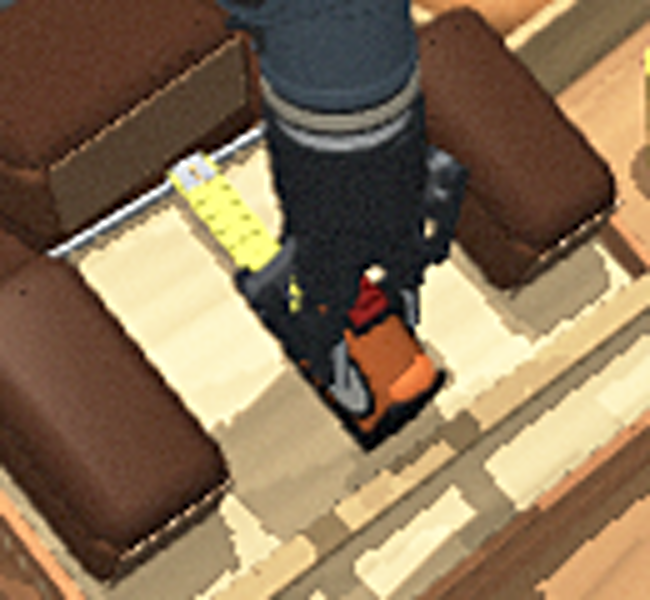

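The blade is drawn out and the hook sits over the lip at (195,170). The heel is at (370,445), just short of the stop's upper edge. I'll lower nearly to the floor and creep down-slope until the stop is felt.

```bash
cat > st.py <<'E'
from h import *
x=manip.sense();f=np.array(x['force']);print(x['t'],uvn(x['tcp_pos']),"f uvn",np.array([f@w for w in(u,v,n)]).round(1),"tq",np.round(x['ft_torque'],2))
E
python3 -m jog '[[[-0.14,0.27,0],0],[[-0.14,0.27,0],0]]';python3 st.py
for i in 1 2 3; do python3 -m jog '[[[0.18,0.09,0],0],[[0.36,0.18,0],0],[[0.36,0.18,0],0]]' >/dev/null; python3 st.py; done
```

```text
t: 9.58
tcp_pos: [0.5837, 0.1064, 0.1385]
tool_rot: [0.037, 0.706, -0.706, -0.036]
force: [2.1, 0.5, -2.6]
finger_gap: 0.465
9.5833 [-46.3   0.2   0.9] f uvn [ 0.7  0.7 -3.3] tq [ 0.02 -0.49  0.08]
9.8333 [-52.4   0.2   1.4] f uvn [ 1.  -0.6 -3.3] tq [-0.05 -0.41  0.07]
10.0833 [-56.4   0.2   1.5] f uvn [ 0.6  0.7 -3.9] tq [-0.04 -0.42  0.05]
10.3333 [-58.4   0.2   1.2] f uvn [ 3.2  0.6 -5.6] tq [-0.08 -0.73  0.06]
```

```bash
for i in 1 2; do python3 -m jog '[[[0.15,0.08,0],0],[[0.15,0.08,0],0]]' >/dev/null; python3 st.py; done; for i in 1 2; do python3 -m jog '[[[-0.05,0.2,0],0],[[-0.05,0.2,0],0]]' >/dev/null; python3 st.py; done
```

```text
10.5 [-58.5   0.2   1.1] f uvn [ 5.   0.5 -4. ] tq [-0.13 -0.98  0.09]
10.6667 [-58.5   0.2   1. ] f uvn [ 7.  -0.  -3.6] tq [-0.19 -1.15  0.06]
10.8333 [-58.5   0.3   0.2] f uvn [ 8.2 -1.4  4.4] tq [-0.12 -0.75  0.04]
11.0 [-58.3   0.3   0. ] f uvn [10.6 -1.3 16.5] tq [-0.16  0.06  0.05]
```

The stop is felt at u = -58.4 (10 N, well under 60), and the sole is on the floor (n = 0, 16 N). I'll release.

```bash
python3 -m jog '[[[0,0,0],0],[[0,0,0],0],[[0,0,0],0],[[0,0,0],0],[[0,0,0],0]]' 7.5; python3 st.py; python3 -m jog '[[[0,-3,0],0],[[0,-6,0],0],[[0,-9,0],0],[[0,-12,0],0],[[0,-12,0],0]]'; python3 -m jog '[[[0,0,0],0],[[0,0,0],0],[[0,0,0],0],[[0,0,0],0],[[0,0,0],0],[[0,0,0],0],[[0,0,0],0],[[0,0,0],0]]' 0 
python3 - <<'E'
from h import *
a=snap("top","pics/t9.png");b=snap("side","pics/s9.png");x=manip.sense();print(x["t"],x["tcp_pos"],R.from_quat(x["tool_rot"]).as_matrix().round(3),x["finger_gap"])
for nm,s in(("top",a),("side",b)):
    h=s["frame"].astype(int);m=(h[...,0]>90)&(h[...,1]<60)&(h[...,2]<70)&(h[...,0]>2*h[...,1]+20)
    k,l,st,c=cv2.connectedComponentsWithStats(m.astype(np.uint8))
    for i in range(1,k):
        if st[i,4]>8:print(nm,st[i],c[i].round(1))
# predicted lock top (lock x = heel+60, 85 above sole)
Of=F+(.107)*u
for hl in(-.0975+.0,-.0935):
    L=F+(hl+.060)*u+.085*n;print(L,proj(a,L),proj(b,L))
E
```

```text
t: 11.42
tcp_pos: [0.5688, 0.1079, 0.1266]
tool_rot: [-0.036, -0.706, 0.706, 0.037]
force: [0.3, 0.0, -1.0]
finger_gap: 0.878
11.4167 [-65.1   0.2  -2.8] f uvn [-0.2  0.1 -1. ] tq [ 0.03 -0.01 -0.02]
t: 11.83
tcp_pos: [0.5733, 0.1081, 0.2532]
tool_rot: [0.04, 0.706, -0.706, -0.032]
force: [-0.1, -0.0, 1.2]
finger_gap: 0.878
t: 12.5
tcp_pos: [0.5698, 0.1078, 0.247]
tool_rot: [0.036, 0.706, -0.706, -0.037]
force: [0.7, -0.6, -1.0]
finger_gap: -0.002
12.6 [0.56982446 0.10782047 0.24723614] [[-0.995 -0.    -0.103]
 [ 0.103 -0.    -0.995]
 [ 0.    -1.     0.   ]] -0.00474869103085373
top [215 174   7  11  39] [217.3 178.6]
top [296 256   7   9  61] [299.  259.9]
top [340 267   8   7  37] [343.3 270.1]
side [219 188  11  11  70] [223.9 193.2]
side [359 194   7   6  21] [361.6 196.6]
side [331 208  10   8  49] [335.4 211.6]
[0.57068833 0.10755504 0.18354189] [[221.31928469 171.69286127]] [[225.10542732 193.37097416]]
[0.57423283 0.1071825  0.18535785] [[221.46263908 170.1967911 ]] [[224.12064902 192.16239037]]
```

The lock blob in the side view, at (223.9,193), matches the prediction, so the tape stayed put. The lock top is at about (0.572, 0.108, 0.184). I'll shift the closed fingers 8 mm down-slope, so that their up-slope edge meets the middle of the lock, and press.

```bash
python3 -m jog '[[[0.8,2,0],0],[[0.8,4.5,0],0],[[0.8,5.6,0],0],[[0.8,5.6,0],0],[[0.8,5.6,0],0]]'; python3 st.py; for i in 1 2 3 4 5; do python3 -m jog '[[[0,0.2,0],0],[[0,0.2,0],0]]' |grep tcp; python3 st.py; done
```

```text
t: 13.02
tcp_pos: [0.5619, 0.1086, 0.191]
tool_rot: [-0.036, -0.706, 0.706, 0.037]
force: [0.2, -0.3, -0.2]
finger_gap: -0.003
13.0167 [-41.9   0.1  57.7] f uvn [ 0.1 -0.2 -0.3] tq [ 0.02 -0.04  0.01]
tcp_pos: [0.5629, 0.1086, 0.1903]
13.1833 [-41.5   0.3  56.6] f uvn [-0.5 -0.   0.1] tq [ 0.03 -0.02 -0.02]
tcp_pos: [0.5622, 0.1087, 0.1878]
13.35 [-43.2   0.2  54.7] f uvn [-1.  -0.6 -0.7] tq [-0.01 -0.02  0.07]
tcp_pos: [0.5618, 0.1087, 0.1853]
13.5167 [-44.7   0.2  52.6] f uvn [-0.5  0.5  0. ] tq [0.01 0.01 0.03]
tcp_pos: [0.562, 0.1087, 0.1833]
13.6833 [-45.4   0.2  50.7] f uvn [0.1 0.2 0.2] tq [0.04 0.02 0.01]
tcp_pos: [0.5623, 0.1086, 0.1815]
13.85 [-45.9   0.2  49. ] f uvn [0.7 0.5 1.3] tq [ 0.01 -0.05 -0.01]
```

```bash
for i in 1 2 3 4 5; do python3 -m jog '[[[0,0.2,0],0],[[0,0.2,0],0]]' |grep tcp; python3 st.py; done
```

```text
tcp_pos: [0.5621, 0.1087, 0.1793]
14.0167 [-47.1   0.2  47.1] f uvn [ 0.6 -0.4  1.5] tq [-0.03 -0.    0.  ]
tcp_pos: [0.5619, 0.1086, 0.1771]
14.1833 [-48.3   0.2  45.3] f uvn [ 0.4 -0.3  0.5] tq [-0.01 -0.04 -0.02]
tcp_pos: [0.5622, 0.1086, 0.1763]
14.35 [-48.4   0.2  44.4] f uvn [ 3.  -1.4  8.5] tq [-0.06  0.12  0.05]
tcp_pos: [0.5624, 0.1086, 0.176]
14.5167 [-48.4   0.2  44.1] f uvn [ 4.2 -1.6 16.4] tq [-0.13  0.53  0.08]
tcp_pos: [0.5624, 0.1086, 0.1757]
14.6833 [-48.5   0.2  43.8] f uvn [ 5.8 -0.9 26.4] tq [-0.15  0.99  0.  ]
```

The resistance was hard from 0.176 with no 5 N travel, so I need to look. I'll back off and compare the lock before and after in one picture (my last view).

```bash
python3 -m jog '[[[0,-4,0],0],[[0,-8,0],0],[[0,-11,0],0],[[2,-12,0],0],[[5,-12,0],0],[[7,-12,0],0],[[8,-12,0],0],[[8,-12,0],0]]' | grep tcp
python3 - <<'E'
from h import *
a=snap("top","pics/t10.png");b=snap("side","pics/s10.png")
f=lambda im,x0,y0,w,h,k:cv2.resize(im[y0:y0+h,x0:x0+w],None,fx=k,fy=k,interpolation=cv2.INTER_CUBIC)
s9=cv2.imread("pics/s9.png");s8=cv2.imread("pics/s8.png");s10=cv2.imread("pics/s10.png");t=cv2.imread("pics/t10.png")
top=np.hstack([f(s9,195,170,50,50,8),f(s10,195,170,50,50,8)])
bot=np.hstack([f(s10,150,130,130,65,4)[:200,:400],f(t,150,95,160,80,2.5)])
cv2.imwrite("pics/d10.png",np.vstack([top,bot]))
for s in(s9,s10):
    h=s.astype(int)[180:210,205:245];m=(h[...,2]>90)&(h[...,2]>2*h[...,1]+20)&(h[...,0]<70)&(h[...,1]<60);y,x=np.nonzero(m);print(len(x),x.min()+205,x.max()+205,y.min()+180,y.max()+180,x.mean()+205,y.mean()+180)
E
```

```text
tcp_pos: [0.4795, 0.1172, 0.2908]
71 219 238 188 207 224.1267605633803 193.42253521126761
69 219 229 189 199 223.71014492753622 193.68115942028984
```

View pics/d10.png

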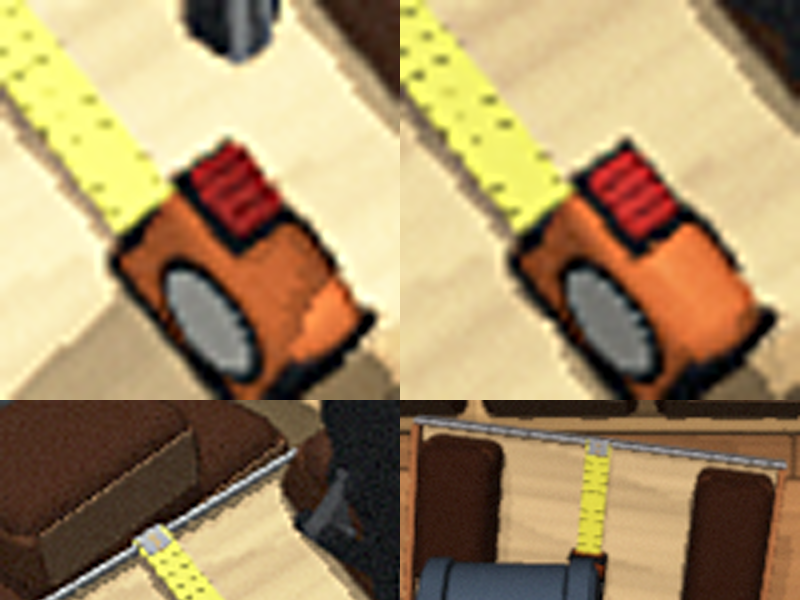

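The blade is hooked and drawn, and the case sits on the slope with its heel at the stop. Before/after, the lock moved only about 1 px. I'll compare its offset from the side disc with the predicted offsets for free and locked.

```bash
python3 - <<'E'
from h import *
b=snap("side")
for hl in(-.0935,-.0975,-.1015):
    M=F+(hl+.04)*u+.036*n+.0*v
    d=proj(b,M+.02*v)[0]
    print(hl,"disc",d.round(1),"free",(proj(b,M+.02*u+.049*n)[0]-d).round(2),"locked",(proj(b,M+.02*u+.043*n)[0]-d).round(2))
print("meas s10",np.array([224.25,194.5])-[221.5,210.25],"s9",np.array([224.4,193.7])-[221.4,210.25])
for nm in("s9","s10"):
    im=cv2.imread(f"pics/{nm}.png").astype(float)
    r=im[183:206,214:234]; w=np.clip((r[...,2]-2.2*r[...,1])/(r.sum(2)+1),0,1); yy,xx=np.mgrid[183:206,214:234]; w[w<.25]=0
    print(nm,(w*xx).sum()/w.sum(),(w*yy).sum()/w.sum(),(w>0).sum())
    g=im[198:224,212:234];sat=g.max(2)-g.min(2);m=((sat<25)&(g.min(2)>60)).astype(np.uint8);k,l,st,c=cv2.connectedComponentsWithStats(m);i=1+st[1:,4].argmax();print(" disc",c[i]+[212,198],st[i,4])
# lock corners predicted rel. to disc for px extents
M=F+(-.0975+.04)*u+.036*n
for h in(.049,.043):print([proj(b,M+(.02+i)*u+j*v+h*n)[0].round(1).tolist() for i in(.013,-.013) for j in(.01,-.01)])
E
```

```text
-0.0935 disc [218.5 209.1] free [  5.59 -16.93] locked [  5.   -16.03]
-0.0975 disc [219.5 210.3] free [  5.63 -16.89] locked [  5.03 -16.  ]
-0.1015 disc [220.4 211.4] free [  5.66 -16.86] locked [  5.06 -15.97]
meas s10 [  2.75 -15.75] s9 [  3.   -16.55]
s9 224.17151478110944 193.33436728022497 78
 disc [220.54320988 209.79012346] 81
s10 223.9701954619665 194.0600896159746 73
 disc [220.56962025 209.83544304] 79
[[219.0, 191.5], [224.8, 187.4], [225.4, 199.4], [231.2, 195.3]]
[[218.4, 192.4], [224.2, 188.4], [224.8, 200.2], [230.6, 196.1]]
```

The measured lock shift (-0.2,+0.73 px) agrees with full travel (-0.6,+0.89) better than with none. To be sure, I'll press again 5 mm nearer the lock's middle. If it's fully down, this should meet a hard stop at about 0.178.

```bash
python3 -m jog '[[[-3,0,0],0],[[-6,0,0],0],[[-8.5,0,0],0],[[-8.5,3,0],0],[[-8.5,6,0],0],[[-8.5,9,0],0],[[-8.5,10,0],0],[[-8.5,10,0],0],[[-8.5,10,0],0]]' |grep tcp; python3 st.py; for i in 1 2 3 4; do python3 -m jog '[[[0,0.15,0],0],[[0,0.3,0],0],[[0,0.3,0],0]]' |grep tcp; python3 st.py; done
```

```text
tcp_pos: [0.5679, 0.108, 0.1912]
16.25 [-36.5   0.2  55.1] f uvn [-0.2 -0.3  0.5] tq [ 0.01  0.01 -0.  ]
tcp_pos: [0.5678, 0.1082, 0.1897]
16.5 [-37.3   0.3  53.9] f uvn [-0.9  0.9  0. ] tq [0.03 0.02 0.03]
tcp_pos: [0.5668, 0.1082, 0.1855]
16.75 [-40.1   0.2  50.5] f uvn [-0.1 -1.6 -0.4] tq [-0.04 -0.01  0.03]
tcp_pos: [0.5666, 0.1082, 0.182]
17.0 [-41.9   0.2  47.5] f uvn [0.  0.3 0.2] tq [ 0.03  0.02 -0.01]
tcp_pos: [0.5668, 0.1082, 0.1791]
17.25 [-43.    0.2  44.8] f uvn [ 0.4 -0.5 -0.3] tq [ 0.02  0.06 -0.01]
```

```bash
for i in 1 2 3; do python3 -m jog '[[[0,0.2,0],0],[[0,0.2,0],0]]' |grep tcp; python3 st.py; done
```

```text
tcp_pos: [0.567, 0.1082, 0.1787]
17.4167 [-43.    0.2  44.4] f uvn [ 0.9 -0.2  8.8] tq [0.02 0.37 0.08]
tcp_pos: [0.5671, 0.1082, 0.1784]
17.5833 [-43.1   0.3  44.1] f uvn [ 2.9 -1.1 16.5] tq [-0.05  0.78  0.02]
tcp_pos: [0.5672, 0.1082, 0.1782]
17.75 [-43.1   0.2  43.8] f uvn [ 4.5 -1.8 26.5] tq [-0.08  1.22 -0.02]
```

The hard stop came at 0.1787 as predicted, about 77–79 mm above the sole against 85 free, and held at 26 N. The lock is fully down. I'll retreat clear and do the last numeric checks.

```bash
python3 -m jog '[[[0,-4,0],0],[[0,-8,0],0],[[0,-12,0],0],[[3,-13,0],0],[[6,-13,0],0],[[9,-13,0],0],[[11,-13,0],0],[[11,-13,0],0],[[11,-13,0],0]]' |grep -E "t:|tcp|force"
python3 - <<'E'
from h import *
a=snap("top","pics/t11.png");b=snap("side","pics/s11.png")
im=b["frame"][:,:,::-1].astype(float)
g=im[198:224,212:234];sat=g.max(2)-g.min(2);m=((sat<25)&(g.min(2)>60)).astype(np.uint8);k,l,st,c=cv2.connectedComponentsWithStats(m);i=1+st[1:,4].argmax();print("disc",c[i]+[212,198],st[i,4])
h=b["frame"].astype(int);y,x=np.nonzero((h[...,0]>180)&(h[...,1]>170)&(h[...,2]<120)&(np.arange(512)[None]<230)&(np.arange(512)[None]>175)&(np.arange(384)[:,None]>150)&(np.arange(384)[:,None]<205));print("blade px",len(x),x.min(),y.min(),x.max(),y.max())
# scene motion vs start: loaves / stop / cup / jar / plate regions
for nm,f0,s,rg in(("top","pics/top0.png",a,{"loafR":(262,115,302,190),"cup":(342,145,380,185),"plate":(80,165,145,230),"stopR":(262,180,295,205)}),("side","pics/side0.png",b,{"loafL":(132,175,200,250),"loafR":(218,128,278,192),"jar":(333,130,362,167),"cup":(276,133,304,172),"stopL":(175,250,215,275)})):
    o=cv2.cvtColor(cv2.imread(f0),cv2.COLOR_BGR2GRAY).astype(np.float32);w=cv2.cvtColor(s["frame"],cv2.COLOR_RGB2GRAY).astype(np.float32)
    for q,(x0,y0,x1,y1) in rg.items():
        A=o[y0:y1,x0:x1].copy();B=w[y0:y1,x0:x1].copy();sh,r=cv2.phaseCorrelate(A,B,cv2.createHanningWindow(A.shape[::-1],cv2.CV_32F));print(nm,q,np.round(sh,2),round(r,2))
print(manip.sense()["t"])
E
```

```text
t: 18.5
tcp_pos: [0.4569, 0.1196, 0.3037]
tool_rot: [0.037, 0.706, -0.706, -0.036]
force: [0.8, 0.1, 0.6]
disc [220.47435897 209.80769231] 78
blade px 286 183 163 215 198
top loafR [-0.11  0.47] 0.89
top cup [0.02 0.04] 0.98
top plate [0.03 0.09] 0.97
top stopR [-0.06  0.61] 0.99
side loafL [0.02 0.49] 0.99
side loafR [-0.01 -0.49] 0.46
side jar [0.09 0.07] 1.01
side cup [-0.08 -0.04] 0.72
side stopL [0.04 0.35] 0.99
18.6
```

Several shifts of about 0.5 px could be an artefact of the odd window sizes. I'll check that before handing in.

```bash
python3 - <<'E'
import cv2,numpy as np
g=lambda f:cv2.cvtColor(cv2.imread("pics/"+f),cv2.COLOR_BGR2GRAY).astype(np.float32)
for o,w,rg in(("top0.png","t11.png",{"loafR":(262,116,302,190),"stopR":(262,180,294,206),"lipR":(262,106,302,126),"railR":(280,190,312,222),"loafR-self":(262,115,302,190)}),("side0.png","s11.png",{"loafL":(132,176,200,250),"stopL":(174,250,214,276),"railL":(120,200,150,230),"tableleft":(60,280,120,320)})):
    O,W=g(o),g(w)
    for q,(x0,y0,x1,y1) in rg.items():
        T=O[y0:y1,x0:x1];best=cv2.matchTemplate(W[y0-3:y1+3,x0-3:x1+3],T,cv2.TM_CCOEFF_NORMED)
        y,x=np.unravel_index(best.argmax(),best.shape);v=best[:,x];d=.5*(v[y-1]-v[y+1])/(v[y-1]-2*v[y]+v[y+1]) if 0<y<6 else 0
        print(o[:4],q,x-3,round(y-3+d,2),best.max().round(3))
E
```

```text
top0 loafR 0 0.0 0.998
top0 stopR 0 -0.02 0.998
top0 lipR 0 0.04 0.997
top0 railR 0 0.0 0.995
top0 loafR-self 0 -0.0 0.998
side loafL 0 0.01 0.99
side stopL 0 0.01 0.998
side railL 0 0.02 0.997
side tableleft 0 0.0 0.982
```

Nothing has shifted, so the 0.5 px was an artefact. I'll hand in.

```bash
python3 -c "
from station import workorder
print(workorder.sign_off())"
```

```text
the job is handed in; nothing more can be done
None
```

The tape measure is hooked over the lip mid-lane, with its heel against the loaf stop and the lock pressed down. I handed the job in at about 18.6 s of the 54 s allowed.

I gripped the large orange tape and pressed it onto the slope so it turned to 27° in the fingers. Then I hooked the lip, drew the case down to the stop, released it and pressed the lock with closed fingers.

**What the last checks showed:**
- **Hook and blade:** the pictures show the hook on the lip and the yellow blade drawn out. The case did not move after the lock was pressed (side disc steady to 0.1 px).
- **Heel and sole:** the stop was felt at about 10 N (it slips at over 60 N). The sole pressed flat at the floor height measured earlier. After release I had no closer look at the heel than the pictures.
- **Lock:** the second press met a hard stop at the expected fully-down height and held at 26 N.
- **Other things:** the loaves, stop, lip, cup, plate and jar are where they started. A first check gave shifts of about 0.5 px for the loaves and stop. Template matching then gave 0.04 px or less for the right loaf and stop end in the top view and the left ones in the side view.

**What disagreed:** I never felt the expected 5 N of lock travel. The lock's shift in the image was +0.73 px against +0.89 px predicted for full travel. I count it as fully down because of the hard stop.

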